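# Pack a loom weight and press the tub shut

## Task

Pack the pyramid-shaped loom weight: stand it upright in the round tub, setting it down rather than dropping it, then take the lid that is leaning in the blue bin and press it onto the tub until it is fully home and level all round. Leave the closed tub standing on the bench and everything else where it is.

Things in the scene. Friction and masses are not known exactly. Their poses are not given: they have to be found in the camera images.
- tub: Round open storage tub of plain white plastic, outside diameter 136 mm, 85 mm high, wall 4 mm, inner floor 5 mm above its underside, clear bore about 125 mm; loose, 220 g, standing on the bench with its mouth up. Origin: centre of its underside, z up.
- tub_rim (a point): Centre of the tub's mouth, at rim height (85 mm). Just inside the rim six small sprung snap lugs stand 4 mm into the mouth (117 mm between them). A lid laid on rests on them, its flange about 6 mm above the rim; about 10 to 15 N presses it past them until flange meets rim, and there it stays.
- lid: The tub's lid, plain white plastic, 110 g: flange 144 mm in diameter, 5 mm thick; below it a plug 122 mm in diameter, 16 mm deep, its lowest 10 mm tapering to 112 mm. Origin: on its axis at the flange's underside, z out of the top. Starts leaning in the bin about 30 degrees from level, low edge at the front, high edge on the back wall. Seated, its origin is at the tub's rim centre.
- lid_ridge (a point): Centre of the top of the lid's straight grip ridge, 29 mm above the lid's origin along the lid's z. The ridge is 80 mm long (lid's x, running up the slope at the start), 18 mm wide (lid's y) and stands 24 mm above the flange, with flat sides.
- weight: Fired-clay loom weight shaped as a four-sided truncated pyramid with a small hole near its top: base 54 x 54 mm, top 40 x 40 mm, 60 mm high, about 200 g; stands on the cork mat in the middle of a row of three. Origin: centre of its base, z up, x and y square to its faces; its neighbours stand on its +x and -x sides 20 to 30 mm away, its y faces are free.
- bin: Blue plastic open-fronted stacking bin, 130 mm deep (x), 188 mm wide (y), back wall (+x) 79 mm and front lip (-x, towards the robot) 38 mm high, walls and floor 4 mm, side walls 79 mm high over the rear half and sloping down to the front; fixed to the bench. Holds the lid and a few flat sherds. Origin: centre of its underside.
- mat: Cork mat 230 x 110 x 4 mm, fixed, its long side along its x axis. Origin: centre of its underside.
- cone: Bystander: clay loom weight shaped as a cone, base 54 mm in diameter, 62 mm high, on the mat. Origin: centre of its base.
- juglet: Bystander: small terracotta juglet, body 56 mm in diameter, 74 mm high, on the mat. Origin: centre of its base.
- square_box: Bystander: open square white plastic box 120 x 120 x 80 mm, the lid does not fit it. Origin: centre of its underside.
- bottle: Bystander: tall white plastic bottle, 68 mm in diameter, 190 mm high. Origin: centre of its underside.
- jar: Bystander: amber glass jar, 76 mm in diameter, 110 mm high. Origin: centre of its underside.
- bowl: Bystander: terracotta bowl, 110 mm in diameter, 55 mm high. Origin: centre of its underside.
- brush: Bystander: flat paint brush with a wooden handle, about 200 mm long, lying on the bench. Origin: centre of its underside.
Mind the look-alikes: they are no part of the job. What is shaped like the tub but pink is not meant.

How it is judged (in metres and radians):
On the way, in this order (a step that is already met when the one before it is completed fails the run):
1. the loom weight stands in the tub, let go (z of weight in the frame of tub between 0 and 0.015 m and horizontal distance between weight and tub below 0.045 m and angle between weight's own z axis and vertical below 0.2 rad and contact force between the fingers and weight below 0.1 N), for 0.2 s.
2. the lid is pressed home on the tub, level, with the loom weight inside (z of weight in the frame of tub between 0 and 0.015 m and horizontal distance between weight and tub below 0.045 m and angle between weight's own z axis and vertical below 0.2 rad and z of lid in the frame of tub between 0.083 and 0.0867 m and horizontal distance between lid and tub below 0.004 m and angle between the z axis of lid and the z axis of tub, either way round below 0.025 rad and angle between lid's own z axis and vertical below 0.3 rad), for 0.2 s.
At the end, for the whole second after the job is handed in: The loom weight stands upright (within 0.2 rad) on the tub's floor; the lid's flange is down on the rim (within about 1.7 mm), centred within 4 mm and level with the tub within 0.025 rad; the tub stands upright on the bench; everything is still and let go (all of step 2 and angle between tub's own z axis and vertical below 0.03 rad and height (world z) of tub between -0.006 and 0.006 m and linear speed of each of lid, tub below 0.02 m/s and contact force between the fingers and anything else below 0.1 N); the robot touches nothing.
It fails at once if the loom weight is dropped (falls freely at over 0.8 m/s, as from more than about 33 mm) (linear speed of weight above 0.8 m/s and contact force between the fingers and weight below 0.2 N).
It fails at once if another thing is pushed more than 30 mm away or knocked over (distance of any of cone, juglet, square_box, bottle, jar, bowl, brush from where it was at the start of the episode above 0.03 m or angle between any of cone, juglet, square_box, bottle, jar, bowl, brush's own z axis and vertical above 0.5 rad).
It also fails if it takes over 64 s, if anything falls off the work surface, if the arm or the gripper's body presses on something with over 40 N, if the wrist force passes 120 N, or if a joint passes its speed limit or range.

## Robot

A 6-joint arm with a two-finger parallel gripper is mounted at the origin on the work surface. World frame = base frame: x ahead of the robot, y to its left, z up, the work surface at z = 0. Lengths are in mm, angles in degrees, forces in N, time in s.
With the tool pointing down it reaches from about 300 to 850 mm from the base axis. Payload 4.2 kg.
Tool frame: the origin (TCP) lies between the finger pads; the fingertips stand 11 mm ahead of it and the grasp point (between the pads) lies 8 mm behind it (env.tips_ahead is the distance from the TCP to the fingertips, in mm); z points along the fingers, y is the line along which they close (so a half turn about z gives the same grasp; the last joint's range is limited). The gripper opens to 91 mm and grips with 3 to 60 N. Pads are 32 mm wide; open, the fingers measure 118 mm over their backs; the gripper's body (76 mm by 178 mm) begins 60 mm behind the grasp point.
Start: joints at [-72.422, 18.312, 89.639, -0, 72.044, -1.146], TCP at [184.586, -544.582, 224.976] pointing down, gripper open.
Joint ranges: [-177.97, 177.97], [-48.28, 115.42], [12.27, 149.76], [-77.06, 257.06], [2.81, 150.46], [-146.56, 146.56]. Speed limits (degrees/s): [147.25, 147.25, 180, 180, 180, 180].

## Interface

Orientations are given as [roll, pitch, yaw] about the fixed x, y, z axes, in that order (R = Rz(yaw) Ry(pitch) Rx(roll)).
In Python, from workcell import env, cams gives the robot as it stands.
- The arm moves only by the tool step_arm, never from a script. Its arguments are lists of equal length, an entry for each row: "linear": the shift along the tool's x, y, z in units of 30 cm (1.0 is 30 cm), a list of three; "turn": the turn about the tool's z in units of 360 degrees (1.0 is 360 degrees). In form: {"linear": [[tx, ty, tz], ...], "turn": [turn, ...]}. A call has 1 to 20 rows; each row is the pose to reach, as a shift and turn from the pose commanded when the call began, along the tool's axes at that moment, turning the shorter way round; what a row does not reach only later rows make up. A row lasts 1/8 s, in which the tool goes at most 62.5 mm and 10.7 degrees, less where a joint would pass 70% of its speed; a pose out of reach is approached as far as the arm can. A call with a number of a shift or a turn outside -1 to 1 is refused whole. A call with a gripper value outside its range is refused whole. "fingers" is the closure, from -1 (fully open) to 1 (shut), so that 0 is half open, set as the call begins (left out, the last holds). The fingers move at their own pace and stop on an object; "force" is the grip in N (left out, the last holds). Time passes only in rows, so rows that repeat a pose let the fingers close. It gives the time, the measured TCP pose, the force, the opening and the grip force at its end, in the units of the state.
- env.state(): the state, without advancing time (a new reading comes with each control period).
- cams.grab_frame(name): name is "side" or "top" or "wrist"; returns a dict with "color" (384x512x3 uint8, blue, green, red), "fx", "fy", "cx", "cy" (pixels), "extrinsics" (4x4, takes a point from camera to world coordinates); the wrist camera has in their place "tool_from_camera" (4x4, takes a point from camera to tool coordinates, whose origin is the TCP and whose axes are the flange's). Camera axes: x right, y down, z forward; pixel columns grow to the right and rows downward; lengths in mm; the calibration is good to about 2 mm. The wrist camera is an equidistant fisheye: a pixel r from the principal point sees the ray r / f radians off the axis. A picture is of the moment at which its call begins: read the wrist's pose just before it. There is no depth.
- env.job_done(): hands the job in; it is judged then, once.
The state is a dict: "time_s": time; "qpos": joint angles; "qvel": joint speeds; "effort": joint torques, N m; "ee_pos": TCP position; "ee_rot": TCP orientation; "force": force on the tool from outside, world axes, zero at the start; "torque": the same for the moment, N m; "gripper_width": finger opening in mm; "gripper_force": force on a finger pad.
Only numpy, scipy, OpenCV 4.12 (cv2) and the standard library are available. Lean on these libraries where they do the work, as an engineer would, in place of code of your own. Each camera call takes 0.05 s, during which the arm holds its last target. There are 200 camera calls.

## Working session

There is one attempt and no reset: what is moved stays moved. The work goes in short steps, Python scripts to look and compute and a tool call to move; the robot and the scene stay as the last step left them, time stands still between calls to the robot, and variables do not carry over. Pictures are saved under pics/ and viewed, at most 10 in all, crops included, and the job is handed in when it is done.

Besides the shell and the picture viewer there is one more tool, called after ">>>" as name(argument=value, ...) on one line, values as JSON. step_arm: Moves the arm, as the interface text tells. Its arguments: {"type":"object","properties":{"linear":{"type":"array"},"turn":{"type":"array"},"fingers":{"type":"number"},"force":{"type":"number"}},"required":["linear","turn"]}

```bash
mkdir -p pics; ls; cat > h.py <<'E'
import numpy as np, cv2
from workcell import env, cams
from scipy.spatial.transform import Rotation as R
def snap(n,f):
    g=cams.grab_frame(n); cv2.imwrite('pics/'+f+'.png',g['color']); np.save('pics/'+f+'.npy',g,allow_pickle=True); return g
def load(f): return np.load('pics/'+f+'.npy',allow_pickle=True).item()
def ray(g,u,v,pose=None):
    x,y=(u-g['cx'])/g['fx'],(v-g['cy'])/g['fy']
    if 'extrinsics' in g: E=np.array(g['extrinsics']); d=np.array([x,y,1.])
    else:
        T=np.eye(4); T[:3,:3]=R.from_euler('xyz',pose[1],degrees=True).as_matrix(); T[:3,3]=pose[0]
        E=T@np.array(g['tool_from_camera']); r=np.hypot(x,y)+1e-9; d=np.array([x/r*np.sin(r),y/r*np.sin(r),np.cos(r)])
    return E[:3,3],E[:3,:3]@d
def onz(g,u,v,z,pose=None):
    o,d=ray(g,u,v,pose); return o+d*(z-o[2])/d[2]
def proj(g,p):
    E=np.linalg.inv(np.array(g['extrinsics'])); q=E[:3,:3]@np.array(p)+E[:3,3]
    return g['fx']*q[0]/q[2]+g['cx'],g['fy']*q[1]/q[2]+g['cy']
E
python3 - <<'E'
from h import *
a=snap('top','top0'); b=snap('side','side0')
for g in(a,b): print(g['fx'],g['cx'],g['cy'],np.round(g['extrinsics'],3).tolist())
cv2.imwrite('pics/both.png',cv2.resize(np.vstack([a['color'],b['color']]),None,fx=.78,fy=.78))
E
```

```text
pics
369.152130365858 260.89885498492845 188.99024414010321 [[0.005, -0.992, 0.124, 452.776], [-1.0, -0.008, -0.02, 18.138], [0.021, -0.123, -0.992, 1056.942], [0.0, 0.0, 0.0, 1.0]]
355.667877791632 253.57983163583958 189.8805017923055 [[-0.707, -0.467, 0.531, -9.193], [-0.707, 0.457, -0.54, 551.547], [0.009, -0.757, -0.653, 774.718], [0.0, 0.0, 0.0, 1.0]]
```

View pics/top0.png

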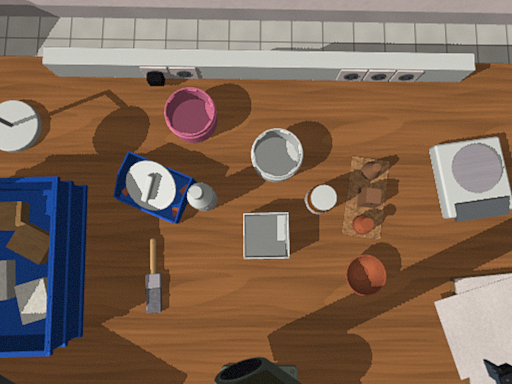

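View pics/side0.png

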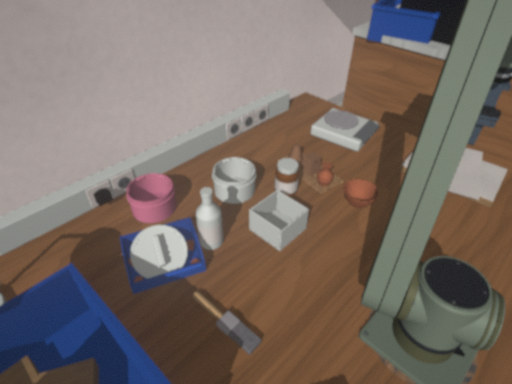

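```bash
python3 - <<'E'
from h import *
g=load('top0'); im=g['color']
c=cv2.resize(im[150:245,300:420],(600,475),interpolation=cv2.INTER_CUBIC)
d=cv2.resize(im[120:320,100:300],(475,475),interpolation=cv2.INTER_CUBIC)[:, :200]
cv2.imwrite('pics/crop0.png',np.hstack([c,d]))
hsv=cv2.cvtColor(im,cv2.COLOR_BGR2HSV)
w=((hsv[...,1]<60)&(hsv[...,2]>110)).astype(np.uint8)
n,l,st,ce=cv2.connectedComponentsWithStats(w)
for i in range(1,n):
    if 150<st[i,4]<5000: print(st[i],ce[i].round(1))
for n,u,v,z in[('tub',277,155,85),('jar',321,198,110),('weight',371,197,64),('lidridge',151,186,60),('bottle',200,190,190),('box',266,235,80),('bowl',366,274,55)]: print(n,onz(g,u,v,z).round(0))
for p in[(352,157),(389,160),(381,238),(343,234)]: print(onz(g,*p,4).round(1))
b=cv2.inRange(hsv,(105,120,60),(130,255,255)); b[:,:100]=0
n,l,st,ce=cv2.connectedComponentsWithStats(b); print(st[1:][st[1:,4]>200])
r=cv2.minAreaRect(np.argwhere(b)[:,::-1].astype(np.float32)); print(r,cv2.boxPoints(r).round(1).tolist())
E
```

```text
[  8  17  31  20 590] [23.  26.5]
[479  46  29  17 306] [492.3  54.2]
[   0  100   38   52 1588] [ 16.7 125.1]
[ 251  128   52   54 2030] [277.2 155.2]
[ 429  136   83   83 4615] [468.7 172.5]
[ 126  160   50   51 1817] [150.5 184.8]
[187 183  23  28 377] [196.5 197.6]
[311 184  26  27 543] [323.4 197.2]
[ 243  212   47   47 2047] [266.  234.7]
[  0 261   7  40 254] [  2.7 280.8]
[146 274  14  39 381] [153.6 292.6]
[  14  278   33   46 1101] [ 31.7 300.3]
tub [666. -45.  85.]
jar [ 548. -157.  110.]
weight [ 557. -302.   64.]
lidridge [583. 295.  60.]
bottle [557. 144. 190.]
box [453. -16.  80.]
bowl [ 351. -285.   55.]
[ 680.2 -269.2    4. ]
[ 672.3 -377.8    4. ]
[ 445.9 -346.2    4. ]
[ 456.7 -237.7    4. ]
[[ 113  151   83   72 1288]]
((151.90716552734375, 187.53765869140625), (75.34220886230469, 49.87392044067383), 22.932100296020508) [[107.5, 195.8000030517578], [126.9000015258789, 149.89999389648438], [196.3000030517578, 179.1999969482422], [176.89999389648438, 225.1999969482422]]
```

View pics/crop0.png

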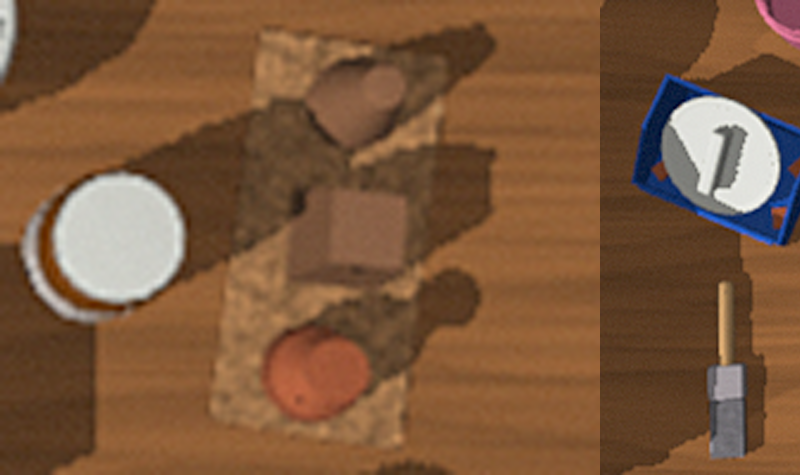

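Candidates: the pyramid (374,196), between the cone (371,170) and the juglet (364,224), is my choice. For the tub: white round (277,155), not the pink one (190,113) or the square box (266,235). The crop confirms the square top at (374,196). The lid in the blue bin is at (151,186).

```bash
cat >> h.py <<'E'
def go(p,yaw):
    "shift (units) and turn from the present pose to TCP p with tool yaw (mod 180)"
    s=env.state(); M=R.from_euler('xyz',s['ee_rot'],degrees=True).as_matrix()
    d=M.T@(np.array(p)-s['ee_pos'])/300
    cur=np.degrees(np.arctan2(M[1,1],M[0,1]))   # heading of tool y
    t=(yaw+90-cur+90)%180-90                   # yaw: heading of lid/weight x; closing along its y
    print('pos',np.round(s['ee_pos'],1),'rot',np.round(s['ee_rot'],1),'yheading',round(cur,1),'q6',round(s['qpos'][5],1),'t',s['time_s'])
    print('linear',d.round(4),'turn',round(-t/360,4),'dist',np.linalg.norm(d*300).round())
E
python3 - <<'E'
from h import *
g=load('top0')
pts=[onz(g,300+x/5,150+y/5,64) for x,y in[(333,188),(407,190),(404,270),(330,266)]]
print(np.round(pts,1), np.mean(pts,0))
c=np.mean(pts,0)
go([c[0],c[1],220],-5)
E
```

```text
[[ 582.5 -290.7   64. ]
 [ 581.7 -331.3   64. ]
 [ 537.9 -328.2   64. ]
 [ 539.8 -287.8   64. ]] [ 560.47577035 -309.49020146   64.        ]
pos [ 184.5 -544.1  224.2] rot [-179.9   -0.    18.7] yheading -71.3 q6 -1.1 t 0.1
linear [ 1.4382 -0.3384  0.0146] turn 0.0659 dist 443.0
```

>>> step_arm(linear=[[0.72, -0.17, 0], [0.72, -0.17, 0], [0.72, -0.17, 0], [0.72, -0.17, 0], [0.72, -0.17, 0]], turn=[0, 0, 0, 0, 0])

```text
time_s: 0.72
ee_pos: [374.4, -425.4, 224.5]
ee_rot: [-179.9, 0.0, 18.9]
force: [-1.3, -0.6, 0.2]
gripper_width: 91.4
gripper_force: 0.0
```

>>> step_arm(linear=[[0.72, -0.17, 0.01], [0.72, -0.17, 0.01], [0.72, -0.17, 0.01], [0.72, -0.17, 0.01], [0.72, -0.17, 0.01], [0.72, -0.17, 0.01]], turn=[0.06, 0.06, 0.06, 0.06, 0.06, 0.06])

```text
time_s: 1.48
ee_pos: [559.8, -310.3, 221.5]
ee_rot: [180.0, 0.1, -2.9]
force: [0.3, 0.4, -0.1]
gripper_width: 91.2
gripper_force: 0.0
```

```bash
python3 - <<'E'
from h import *
go([560.5,-309.5,200],-4)
s=env.state(); g=snap('wrist','w1'); g['pose']=(s['ee_pos'],s['ee_rot']); np.save('pics/w1.npy',g,allow_pickle=True)
print(g['fx'],g['cx'],g['cy'],np.round(g['tool_from_camera'],2).tolist())
E
```

```text
pos [ 559.8 -310.3  221.5] rot [ 1.8e+02  1.0e-01 -2.9e+00] yheading -92.9 q6 62.9 t 1.475
linear [ 0.0023 -0.0027  0.0718] turn 0.003 dist 22.0
297.3186396354542 253.98313649869587 189.20475273034435 [[-0.0, -0.96, -0.27, 76.27], [1.0, -0.0, -0.0, 0.65], [0.0, -0.27, 0.96, -159.08], [0.0, 0.0, 0.0, 1.0]]
```

View pics/w1.png

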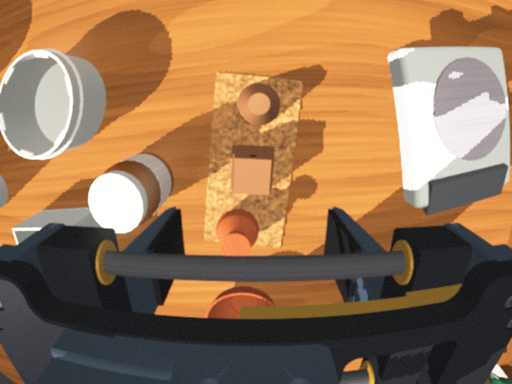

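Wrist view: pyramid's top face with corners about (234,157), (272,158), (270,194), (233,193), cone at (258,103), juglet at (238,232). Jar at left is clear.

```bash
python3 - <<'E'
from h import *
g=load('w1'); P=g['pose']; im=g['color'][135:205,215:290]
gray=cv2.cvtColor(im,cv2.COLOR_BGR2HSV)
m=cv2.inRange(gray,(0,70,150),(14,255,255))
m2=((im[...,2].astype(int)>150)&(gray[...,0]<13)).astype(np.uint8)
n,l,st,ce=cv2.connectedComponentsWithStats(m2); i=l[40,37]; print(gray[40,37],gray[15,20],gray[40,5],st[i])
c=(l==i).astype(np.uint8); r=cv2.minAreaRect(np.argwhere(c)[:,::-1].astype(np.float32)); print(r)
box=cv2.boxPoints(r)+[215,135]
for q in(box,np.array([(234,157),(272,158),(270,194),(233,193)])):
    p=np.array([onz(g,*x,64,P) for x in q]); print(q.round(1).tolist(),p.round(1).tolist(),p.mean(0))
E
```

```text
[ 13 131 232] [ 12 146 117] [ 18 136 247] [   0    0   75   70 5163]
((37.0, 34.5), (69.0, 74.0), 90.0)
[[215.0, 135.0], [289.0, 135.0], [289.0, 204.0], [215.0, 204.0]] [[608.7, -271.7, 64.0], [604.6, -350.6, 64.0], [527.0, -348.7, 64.0], [531.3, -265.3, 64.0]] [ 567.91098766 -309.06675548   64.        ]
[[234, 157], [272, 158], [270, 194], [233, 193]] [[583.6, -290.5, 64.0], [580.4, -331.4, 64.0], [539.9, -327.7, 64.0], [543.2, -286.6, 64.0]] [ 561.78392179 -309.04052253   64.        ]
```

>>> step_arm(linear=[[0.004, -0.004, 0.2], [0.004, -0.004, 0.4], [0.004, -0.004, 0.5], [0.004, -0.004, 0.58], [0.004, -0.004, 0.62], [0.004, -0.004, 0.638], [0.004, -0.004, 0.638]], turn=[0.006, 0.006, 0.006, 0.006, 0.006, 0.006, 0.006])

```text
time_s: 2.4
ee_pos: [562.3, -308.7, 31.2]
ee_rot: [180.0, -0.0, -5.1]
force: [0.5, -0.3, -0.1]
gripper_width: 91.1
gripper_force: 0.0
```

>>> step_arm(linear=[[0, 0, 0], [0, 0, 0], [0, 0, 0], [0, 0, 0], [0, 0, 0], [0, 0, 0], [0, 0, 0], [0, 0, 0]], turn=[0, 0, 0, 0, 0, 0, 0, 0], fingers=1, force=25)

```text
time_s: 3.4
ee_pos: [562.3, -308.1, 30.6]
ee_rot: [180.0, -0.0, -5.0]
force: [-0.1, 0.7, 1.0]
gripper_width: 49.6
gripper_force: 24.8
```

>>> step_arm(linear=[[0, 0, -0.02], [0, 0, -0.06], [0, 0, -0.2], [0, 0, -0.4], [0, 0, -0.6], [0, 0, -0.6], [0, 0, -0.6]], turn=[0, 0, 0, 0, 0, 0, 0])

```text
time_s: 4.28
ee_pos: [561.5, -307.8, 210.1]
ee_rot: [-180.0, 0.1, -5.0]
force: [-0.1, 0.1, -2.5]
gripper_width: 49.4
gripper_force: 24.7
```

```bash
python3 - <<'E'
from h import *
g=load('top0'); im=g['color']
# tub rim: ellipse of white blob outline
hsv=cv2.cvtColor(im,cv2.COLOR_BGR2HSV)
w=((hsv[...,1]<60)&(hsv[...,2]>90)).astype(np.uint8); w[:,:240]=0;w[:,315:]=0;w[195:]=0;w[:110]=0
cs,_=cv2.findContours(w,0,1); c=max(cs,key=cv2.contourArea); 
p=np.array([onz(g,*q[0],85) for q in c]); print(cv2.minEnclosingCircle(p[:,:2].astype(np.float32)), cv2.fitEllipse(p[:,:2].astype(np.float32)), p.min(0),p.max(0))
go([666,-45,230],-5)
E
```

```text
((667.9676513671875, -43.25994110107422), 73.9930419921875) ((668.7993774414062, -43.450626373291016), (137.747314453125, 145.0857696533203), 76.07154083251953) [ 595.44983224 -112.07864915   85.        ] [740.91737284  25.41278921  85.        ]
pos [ 561.5 -307.8  210.1] rot [-1.8e+02  1.0e-01 -5.0e+00] yheading -95.0 q6 65.3 t 4.275
linear [ 0.27   -0.9031 -0.0663] turn -0.0001 dist 283.0
```

>>> step_arm(linear=[[0.28, -0.89, -0.03], [0.28, -0.89, -0.03], [0.28, -0.89, -0.03], [0.28, -0.89, -0.03], [0.28, -0.89, -0.03], [0.28, -0.89, -0.03], [0.28, -0.89, -0.03], [0.28, -0.89, -0.03]], turn=[0, 0, 0, 0, 0, 0, 0, 0])

```text
time_s: 5.28
ee_pos: [668.6, -50.8, 218.7]
ee_rot: [180.0, 0.1, -5.1]
force: [-0.4, -0.1, -1.3]
gripper_width: 49.4
gripper_force: 24.7
```

```bash
python3 - <<'E'
from h import *
s=env.state(); g=snap('wrist','w2'); g['pose']=(s['ee_pos'],s['ee_rot']); np.save('pics/w2.npy',g,allow_pickle=True)
go([669,-44,230],-5)
E
```

```text
pos [668.8 -50.9 219.1] rot [ 1.8e+02  1.0e-01 -5.1e+00] yheading -95.1 q6 89.8 t 5.325
linear [-0.0013 -0.0229 -0.0365] turn -0.0004 dist 13.0
```

View pics/w2.png

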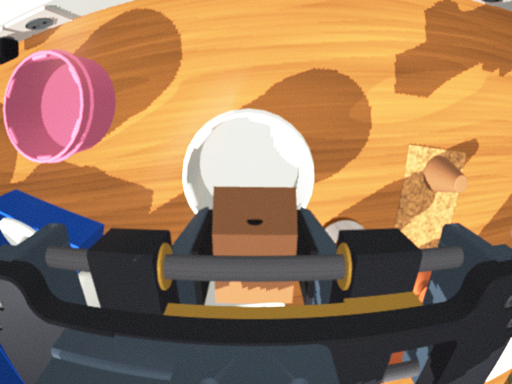

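The weight hangs square in the grip; the tub's rim arc runs from (183,170) over (248,109) to (314,172), below the weight.

```bash
cat >> h.py <<'E'
from scipy.optimize import least_squares
def arc(g,reg,seed,angs,z,rad,P=None,thr=70):
    "march out from outside toward seed on given image angles, first white pixel -> circle of radius rad"
    hsv=cv2.cvtColor(g['color'],cv2.COLOR_BGR2HSV); w=(hsv[...,1]<thr)&(hsv[...,2]>120)
    pts=[]
    for a in np.radians(angs):
        for r in np.arange(reg,10,-.25):
            u,v=seed[0]+r*np.cos(a),seed[1]-r*np.sin(a)
            if w[int(round(v)),int(round(u))]: pts.append(onz(g,u,v,z,P)[:2]); break
    pts=np.array(pts)
    f=least_squares(lambda c:np.hypot(*(pts-c[:2]).T)-rad,pts.mean(0)-[30,0],loss='soft_l1',f_scale=1.)
    h=least_squares(lambda c:np.hypot(*(pts-c[:2]).T)-c[2],[*f.x,rad],loss='soft_l1',f_scale=1.)
    print(len(pts),'fixed r',f.x.round(1),np.abs(f.fun).mean().round(2),'free',h.x.round(1)); return f.x
E
python3 - <<'E'
from h import *
g=load('w2')
arc(g,85,(248,175),range(20,165,4),85,68,g['pose'])
g=load('top0')
arc(g,40,(277,153),range(10,175,5),85,68)
E
```

```text
37 fixed r [676.2 -45.5] 0.27 free [676.7 -45.6  67.6]
33 fixed r [673.8 -44. ] 0.78 free [672.5 -44.1  69. ]
```

>>> step_arm(linear=[[0.019, -0.021, 0], [0.019, -0.021, 0.15], [0.019, -0.021, 0.3], [0.019, -0.021, 0.42], [0.019, -0.021, 0.5], [0.019, -0.021, 0.55], [0.019, -0.021, 0.59], [0.019, -0.021, 0.605], [0.019, -0.021, 0.612], [0.019, -0.021, 0.618], [0.019, -0.021, 0.618]], turn=[0, 0, 0, 0, 0, 0, 0, 0, 0, 0, 0])

```text
time_s: 6.7
ee_pos: [675.8, -43.8, 34.6]
ee_rot: [180.0, -0.0, -5.0]
force: [0.3, 0.7, -1.5]
gripper_width: 49.3
gripper_force: 24.7
```

>>> step_arm(linear=[[0, 0, 0.004], [0, 0, 0.008], [0, 0, 0.009], [0, 0, 0.009]], turn=[0, 0, 0, 0])

```text
time_s: 7.2
ee_pos: [675.6, -43.8, 31.6]
ee_rot: [180.0, -0.0, -5.0]
force: [0.5, -0.1, -1.0]
gripper_width: 49.7
gripper_force: 24.7
```

>>> step_arm(linear=[[0, 0, 0.004], [0, 0, 0.004], [0, 0, 0.004], [0, 0, 0.004]], turn=[0, 0, 0, 0])

```text
time_s: 7.7
ee_pos: [675.6, -43.8, 31.6]
ee_rot: [180.0, -0.0, -5.0]
force: [-4.1, 0.4, 5.1]
gripper_width: 49.6
gripper_force: 25.1
```

>>> step_arm(linear=[[0, 0, 0], [0, 0, 0], [0, 0, 0], [0, 0, 0], [0, 0, 0], [0, 0, -0.03], [0, 0, -0.1], [0, 0, -0.3], [0, 0, -0.5], [0, 0, -0.7], [0, 0, -0.7]], turn=[0, 0, 0, 0, 0, 0, 0, 0, 0, 0, 0], fingers=-0.45)

```text
time_s: 9.07
ee_pos: [678.3, -44.0, 247.9]
ee_rot: [-180.0, -0.8, -5.0]
force: [-0.0, 0.5, -1.2]
gripper_width: 66.1
gripper_force: 0.0
```

```bash
python3 - <<'E'
from h import *
g=load('side0')
a=load('top0')
# bin corners in top, top of back wall z=79; lid
r=[[107.5,195.8],[126.9,149.9],[196.3,179.2],[176.9,225.2]]
print([onz(a,*p,z).round(0).tolist() for p,z in zip(r,[38,79,79,38])])
s=env.state(); print(s['gripper_width'])
go([583,200,300],-23)
E
```

```text
[[557.0, 419.0, 38.0], [677.0, 358.0, 79.0], [600.0, 171.0, 79.0], [478.0, 227.0, 38.0]]
66.07227842021396
pos [678.3 -44.  247.9] rot [-180.    -0.8   -5. ] yheading -95.0 q6 90.4 t 9.075
linear [-0.3854 -0.7822 -0.1789] turn 0.0499 dist 267.0
```

>>> step_arm(linear=[[-0.4, -1, 0], [-0.4, -1, 0], [-0.4, -1, 0], [-0.4, -1, 0], [-0.4, -1, 0], [-0.4, -1, 0], [-0.4, -1, 0], [-0.4, -1, 0]], turn=[0.05, 0.05, 0.05, 0.05, 0.05, 0.05, 0.05, 0.05], fingers=-1)

```text
time_s: 10.07
ee_pos: [582.8, 264.1, 240.0]
ee_rot: [179.9, -0.0, -23.1]
force: [-0.3, -0.2, -0.2]
gripper_width: 91.6
gripper_force: 0.0
```

```bash
python3 - <<'E'
from h import *
s=env.state(); g=snap('wrist','w3'); g['pose']=(s['ee_pos'],s['ee_rot']); np.save('pics/w3.npy',g,allow_pickle=True)
print(s['ee_pos'],s['ee_rot'],s['gripper_width'])
t=load('top0')['color'][145:230,105:205]; sd=load('side0')['color'][210:300,110:215]
cv2.imwrite('pics/w3v.png',np.hstack([cv2.resize(x,(400,400*x.shape[0]//x.shape[1]),interpolation=2)[:340] for x in(t,sd)]))
cv2.imwrite('pics/w3v.png',np.vstack([cv2.imread('pics/w3v.png'),cv2.resize(g['color'][50:290,40:460],(800,457))[:250]]))
E
```

```text
[582.79699789 264.06506273 239.96414807] [ 1.79945470e+02 -7.22383403e-03 -2.31245972e+01] 91.58070525541432
```

View pics/w3v.png

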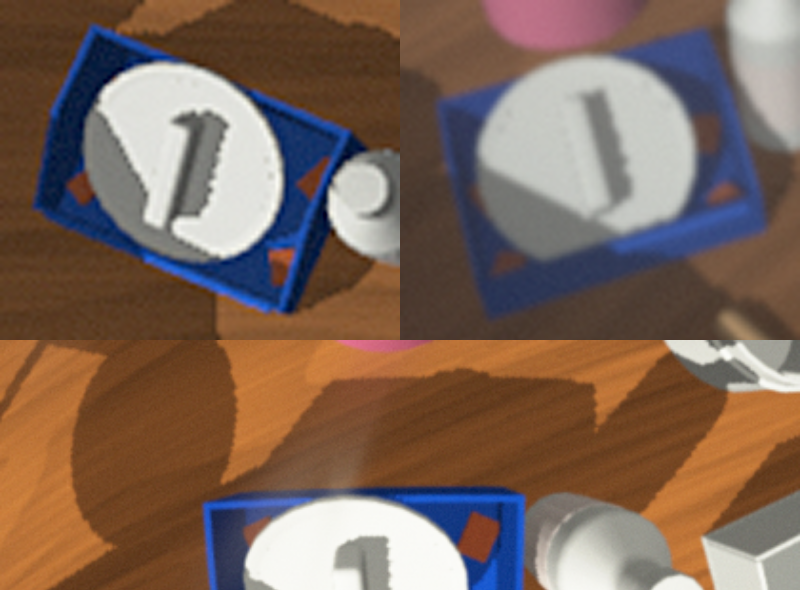

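Top crop: ridge from about (178,118) to (155,225) in crop; side crop: ridge from (580,95) to (600,215). Wrist: only the ridge's upper end shows at (222,172), so I back off a little.

>>> step_arm(linear=[[-0.2, -0.08, 0], [-0.2, -0.08, 0], [-0.2, -0.08, 0], [-0.2, -0.08, 0]], turn=[0, 0, 0, 0])

```text
time_s: 10.62
ee_pos: [537.6, 310.0, 240.2]
ee_rot: [180.0, -0.0, -23.1]
force: [-0.2, 0.3, -0.4]
gripper_width: 91.0
gripper_force: 0.0
```

```bash
python3 - <<'E'
from h import *
s=env.state(); g=snap('wrist','w4'); g['pose']=(s['ee_pos'],s['ee_rot']); np.save('pics/w4.npy',g,allow_pickle=True)
print(s['ee_pos'],s['ee_rot'])
cv2.imwrite('pics/w4v.png',cv2.resize(g['color'][60:240,160:360],(660,594),interpolation=cv2.INTER_CUBIC))
E
```

```text
[537.57800284 309.95797929 240.23002742] [ 1.79992116e+02 -3.77638841e-02 -2.31385170e+01]
```

View pics/w4v.png

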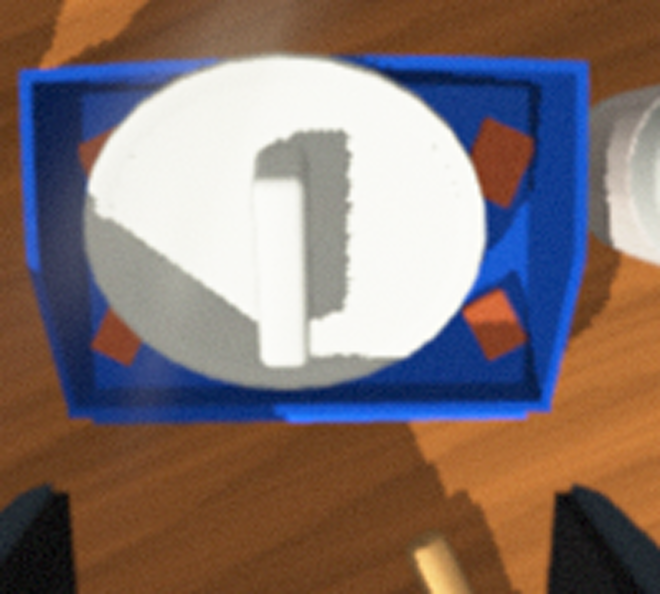

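```bash
python3 - <<'E'
from h import *
from scipy.optimize import brentq
g=load('w4');P=g['pose']; t=load('top0'); sd=load('side0')
U=(160+280/3.3,60+180/3.3); L=(160+284/3.3,60+366/3.3)
f=lambda z:np.linalg.norm(onz(g,*U,z+20,P)[:2]-onz(g,*L,z-20,P)[:2])-69.3
z0=brentq(f,0,140); u,l=onz(g,*U,z0+20,P),onz(g,*L,z0-20,P); print('len',z0,u,l,(u+l)/2,np.degrees(np.arctan2(*(u-l)[1::-1])))
def tri(*rs):
    A=sum(np.eye(3)-np.outer(d,d)/(d@d) for o,d in rs); b=sum((np.eye(3)-np.outer(d,d)/(d@d))@o for o,d in rs); x=np.linalg.solve(A,b)
    return x.round(1),[round(float(np.linalg.norm(np.cross(x-o,d/np.linalg.norm(d)))),1) for o,d in rs]
M=((U[0]+L[0])/2,(U[1]+L[1])/2)
# top: ridge top corner estimates in 4x crop; side in 400/105x crop
tu=(105+183/4,145+117/4); tl=(105+156/4,145+222/4); k=105/400
su=(110+(575-400)*k,210+97*k); sl=(110+(593-400)*k,210+213*k)
for a,b,c in((U,tu,su),(L,tl,sl)): print(tri(ray(g,*a,P),ray(t,*b)),tri(ray(g,*a,P),ray(t,*b),ray(sd,*c)))
# bin back top corners
print([onz(g,160+x/3.3,60+y/3.3,z,P).round(1).tolist() for x,y,z in((25,72,79),(588,65,79),(75,415,38),(548,408,38))])
E
```

```text
len 64.98105936816219 [604.53876189 290.90014824  84.98105937] [540.87764425 318.28174974  44.98105937] [572.70820307 304.59094899  64.98105937] -23.273265317098115
(array([606.9, 288.9,  96. ]), [2.7, 2.7]) (array([606.6, 289.7,  82.1]), [2.5, 4.8, 3.7])
(array([543.1, 316.2,  52. ]), [1.6, 1.6]) (array([542.9, 319.1,  42. ]), [2.6, 2.4, 1.9])
[[673.2, 353.3, 79.0], [602.1, 182.0, 79.0], [554.2, 401.5, 38.0], [484.4, 231.5, 38.0]]
```

Ridge centre from the wrist view: (573, 305, 65), heading −23°; consistent with the lid's low edge on the bin's floor. I'll set it flat on the free bench first to level it, then regrip.

```bash
python3 - <<'E'
from h import *
go([573,304.6,62],-23.2)
t=load('top0'); print(proj(t,[430,140,0]))
E
```

```text
pos [537.5 310.  240.1] rot [180.   -0.  -23.1] yheading -113.1 q6 142.1 t 10.675
linear [ 0.1156 -0.0301  0.5938] turn 0.0002 dist 182.0
(np.float64(209.84850961012972), np.float64(242.79997295546028))
```

>>> step_arm(linear=[[0.116, -0.03, 0.1], [0.116, -0.03, 0.25], [0.116, -0.03, 0.4], [0.116, -0.03, 0.5], [0.116, -0.03, 0.55], [0.116, -0.03, 0.58], [0.116, -0.03, 0.593], [0.116, -0.03, 0.593]], turn=[0, 0, 0, 0, 0, 0, 0, 0])

```text
time_s: 11.68
ee_pos: [572.7, 305.9, 63.6]
ee_rot: [-179.9, -0.1, -23.0]
force: [-0.7, -0.7, 1.2]
gripper_width: 91.0
gripper_force: 0.5
```

>>> step_arm(linear=[[0, 0, 0], [0, 0, 0], [0, 0, 0], [0, 0, 0], [0, 0, 0], [0, 0, 0], [0, 0, 0], [0, 0, 0], [0, 0, 0], [0, 0, 0]], turn=[0, 0, 0, 0, 0, 0, 0, 0, 0, 0], fingers=1, force=20)

```text
time_s: 12.92
ee_pos: [572.1, 305.8, 62.5]
ee_rot: [-180.0, 0.0, -23.1]
force: [-3.2, 0.9, 4.8]
gripper_width: 17.5
gripper_force: 22.8
```

>>> step_arm(linear=[[0, 0, -0.02], [0, 0, -0.06], [0, 0, -0.15], [0, 0, -0.3], [0, 0, -0.45], [0, 0, -0.6], [0, 0, -0.75], [0, 0, -0.75]], turn=[0, 0, 0, 0, 0, 0, 0, 0])

```text
time_s: 13.92
ee_pos: [573.8, 306.2, 292.4]
ee_rot: [-179.6, -0.4, -23.1]
force: [0.4, -0.3, -1.0]
gripper_width: 17.6
gripper_force: 22.7
```

```bash
python3 - <<'E'
from h import *
go([430,140,290],-23)
g=snap('side','s2'); cv2.imwrite('pics/s2v.png',cv2.resize(g['color'][80:320,80:330],(625,600)))
E
```

```text
pos [573.8 306.2 292.4] rot [-179.6   -0.4  -23.1] yheading -113.0 q6 140.1 t 13.925
linear [-0.2241  0.6976  0.0018] turn -0.0001 dist 220.0
```

View pics/s2v.png

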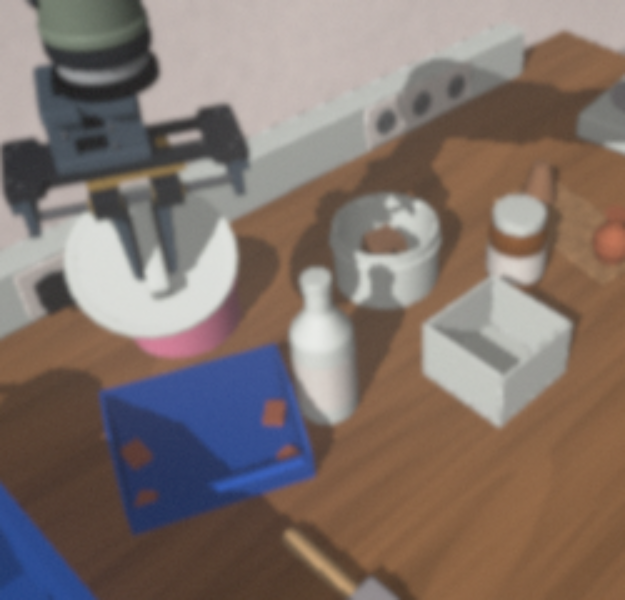

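Wrist grip confirmed: the lid hangs in the fingers still tilted, and the weight stands in the white tub. Moving over the free bench.

>>> step_arm(linear=[[-0.224, 0.698, 0], [-0.224, 0.698, 0], [-0.224, 0.698, 0], [-0.224, 0.698, 0], [-0.224, 0.698, 0], [-0.224, 0.698, 0], [-0.224, 0.698, 0], [-0.224, 0.698, 0]], turn=[0, 0, 0, 0, 0, 0, 0, 0])

```text
time_s: 14.98
ee_pos: [428.7, 139.9, 286.8]
ee_rot: [180.0, 0.0, -23.0]
force: [-0.3, 0.5, -0.6]
gripper_width: 17.7
gripper_force: 22.7
```

>>> step_arm(linear=[[0, 0, 0.15], [0, 0, 0.3], [0, 0, 0.45], [0, 0, 0.6], [0, 0, 0.68], [0, 0, 0.72], [0, 0, 0.735], [0, 0, 0.745], [0, 0, 0.745]], turn=[0, 0, 0, 0, 0, 0, 0, 0, 0])

```text
time_s: 16.1
ee_pos: [428.8, 139.6, 64.4]
ee_rot: [-180.0, -0.1, -23.0]
force: [-0.5, 0.4, -1.0]
gripper_width: 17.8
gripper_force: 22.7
```

>>> step_arm(linear=[[0, 0, 0], [0, 0, 0], [0, 0, 0.01], [0, 0, 0.02], [0, 0, 0.03], [0, 0, 0.04], [0, 0, 0.05], [0, 0, 0.06], [0, 0, 0.06], [0, 0, 0.06]], turn=[0, 0, 0, 0, 0, 0, 0, 0, 0, 0], force=4)

```text
time_s: 17.35
ee_pos: [429.3, 139.7, 46.2]
ee_rot: [-179.9, -0.1, -23.1]
force: [2.7, 0.3, 3.1]
gripper_width: 18.1
gripper_force: 4.2
```

>>> step_arm(linear=[[0, 0, 0], [0, 0, 0], [0, 0, 0], [0, 0, 0], [0, 0, 0], [0, 0, -0.05], [0, 0, -0.2], [0, 0, -0.4], [-0.15, 0, -0.6], [-0.2, 0, -0.65], [-0.2, 0, -0.65], [-0.2, 0, -0.65]], turn=[0, 0, 0, 0, 0, 0, 0, 0, 0, 0, 0, 0], fingers=-1)

```text
time_s: 18.85
ee_pos: [373.0, 162.6, 239.9]
ee_rot: [179.9, 0.0, -23.0]
force: [0.1, 0.3, 0.0]
gripper_width: 91.2
gripper_force: 0.0
```

```bash
python3 - <<'E'
from h import *
s=env.state(); g=snap('wrist','w5'); g['pose']=(s['ee_pos'],s['ee_rot']); np.save('pics/w5.npy',g,allow_pickle=True)
print(s['ee_pos'],s['ee_rot'])
cv2.imwrite('pics/w5v.png',cv2.resize(g['color'][40:220,150:360],(700,600),interpolation=cv2.INTER_CUBIC))
E
```

```text
[373.0277764  162.5649116  239.91952415] [ 1.79935282e+02  3.17576129e-02 -2.30289483e+01]
```

View pics/w5v.png

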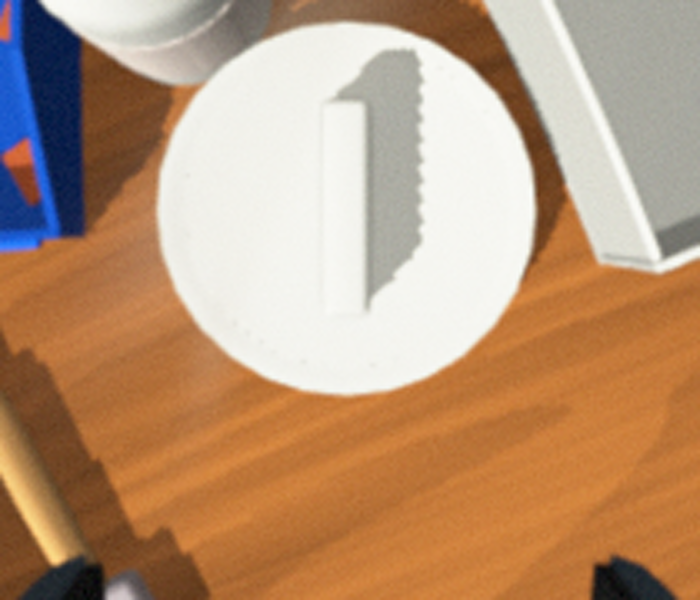

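Lid lies flat on the bench, ridge from (345,100) to (346,315) in the crop.

```bash
python3 - <<'E'
from h import *
g=load('w5');P=g['pose']
c=arc(g,61,(150+346/3.333,40+208/3.333),range(-170,50,5),21,72,P)
u,l=[onz(g,150+x/3.333,40+y/3.333,45,P) for x,y in((345,101),(346.5,315))]; print(u,l,(u+l)/2,np.linalg.norm(u-l),np.degrees(np.arctan2(*(u-l)[1::-1])))
m=(u+l)/2
go([(c[0]+m[0])/2,(c[1]+m[1])/2,35],-23)
E
```

```text
44 fixed r [450.  129.5] 0.36 free [450.2 129.5  72.2]
[483.97719366 114.88287496  45.        ] [413.16544867 144.50383696  45.        ] [448.57132116 129.69335596  45.        ] 76.75744015655532 -22.699839833854536
pos [373.  162.5 239.5] rot [ 1.799e+02  1.000e-01 -2.310e+01] yheading -113.1 q6 135.0 t 18.9
linear [ 2.778e-01 -1.000e-04  6.814e-01] turn -0.0001 dist 221.0
```

>>> step_arm(linear=[[0.1, 0, 0], [0.278, 0, 0.15], [0.278, 0, 0.3], [0.278, 0, 0.45], [0.278, 0, 0.56], [0.278, 0, 0.63], [0.278, 0, 0.67], [0.278, 0, 0.682], [0.278, 0, 0.682]], turn=[0, 0, 0, 0, 0, 0, 0, 0, 0])

```text
time_s: 20.02
ee_pos: [450.2, 130.2, 36.3]
ee_rot: [-180.0, -0.0, -23.0]
force: [0.3, -0.3, 0.7]
gripper_width: 91.5
gripper_force: 0.0
```

>>> step_arm(linear=[[0, 0, 0], [0, 0, 0], [0, 0, 0], [0, 0, 0], [0, 0, 0], [0, 0, 0], [0, 0, 0], [0, 0, 0], [0, 0, 0], [0, 0, 0]], turn=[0, 0, 0, 0, 0, 0, 0, 0, 0, 0], fingers=1, force=30)

```text
time_s: 21.28
ee_pos: [449.9, 130.3, 36.2]
ee_rot: [180.0, -0.0, -23.0]
force: [0.2, 0.3, -0.7]
gripper_width: 17.4
gripper_force: 30.0
```

>>> step_arm(linear=[[0, 0, -0.02], [0, 0, -0.08], [0, 0, -0.2], [0, 0, -0.35], [0, 0, -0.5], [0, 0, -0.65], [0, 0, -0.8], [0, 0, -0.8]], turn=[0, 0, 0, 0, 0, 0, 0, 0])

```text
time_s: 22.28
ee_pos: [451.5, 130.7, 280.1]
ee_rot: [-179.7, -0.4, -23.0]
force: [0.1, -0.0, -1.1]
gripper_width: 17.8
gripper_force: 30.0
```

```bash
python3 - <<'E'
from h import *
a=snap('top','t2')
arc(a,40,(277,153),range(10,175,5),85,68)
go([675.5,-45,270],-5)
E
```

```text
33 fixed r [673.9 -44.4] 0.84 free [671.7 -44.5  69.7]
pos [450.2 130.3 277.6] rot [-179.9   -0.2  -23. ] yheading -113.0 q6 127.8 t 22.325
linear [0.9197 0.244  0.0274] turn -0.0501 dist 286.0
```

>>> step_arm(linear=[[0.92, 0.244, 0], [0.92, 0.244, 0], [0.92, 0.244, 0], [0.92, 0.244, 0], [0.92, 0.244, 0], [0.92, 0.244, 0], [0.92, 0.244, 0], [0.92, 0.244, 0], [0.92, 0.244, 0]], turn=[-0.05, -0.05, -0.05, -0.05, -0.05, -0.05, -0.05, -0.05, -0.05])

```text
time_s: 23.45
ee_pos: [674.5, -44.3, 276.8]
ee_rot: [-180.0, -0.0, -5.0]
force: [-0.5, -0.7, -0.6]
gripper_width: 18.0
gripper_force: 30.0
```

```bash
python3 - <<'E'
from h import *
g=snap('side','s3')
go([675.3,-45,130],-5)
E
```

```text
pos [674.7 -44.4 276.8] rot [180.  -0.  -5.] yheading -95.0 q6 90.2 t 23.5
linear [0.0019 0.0018 0.4895] turn 0.0 dist 147.0
```

>>> step_arm(linear=[[0.002, 0.002, 0.12], [0.002, 0.002, 0.25], [0.002, 0.002, 0.37], [0.002, 0.002, 0.45], [0.002, 0.002, 0.49], [0.002, 0.002, 0.515], [0.002, 0.002, 0.53], [0.002, 0.002, 0.54], [0.002, 0.002, 0.545], [0.002, 0.002, 0.545]], turn=[0, 0, 0, 0, 0, 0, 0, 0, 0, 0])

```text
time_s: 24.75
ee_pos: [675.9, -45.7, 113.6]
ee_rot: [-180.0, -0.1, -5.0]
force: [-1.6, 0.6, 3.8]
gripper_width: 18.1
gripper_force: 30.0
```

>>> step_arm(linear=[[0, 0, 0.004], [0, 0, 0.008], [0, 0, 0.012], [0, 0, 0.012]], turn=[0, 0, 0, 0])

```text
time_s: 25.25
ee_pos: [676.0, -45.7, 111.6]
ee_rot: [-180.0, -0.1, -5.0]
force: [-5.7, 1.0, 10.6]
gripper_width: 17.8
gripper_force: 30.0
```

>>> step_arm(linear=[[-0.006, 0, 0], [-0.006, 0, 0.005], [-0.006, 0, 0.01], [-0.006, 0, 0.01]], turn=[0, 0, 0, 0])

```text
time_s: 25.75
ee_pos: [674.5, -45.4, 108.4]
ee_rot: [-180.0, -0.2, -5.0]
force: [-3.1, 2.3, 9.1]
gripper_width: 18.0
gripper_force: 30.0
```

>>> step_arm(linear=[[-0.002, -0.002, 0.005], [-0.002, -0.002, 0.01], [-0.002, -0.002, 0.015], [-0.002, -0.002, 0.015]], turn=[0, 0, 0, 0])

```text
time_s: 26.25
ee_pos: [674.8, -45.1, 105.2]
ee_rot: [180.0, -0.3, -5.0]
force: [-1.7, 0.2, 14.9]
gripper_width: 17.7
gripper_force: 30.0
```

>>> step_arm(linear=[[0, 0, 0.006], [0, 0, 0.012], [0, 0, 0.02], [0, 0, 0.02]], turn=[0, 0, 0, 0])

```text
time_s: 26.75
ee_pos: [674.9, -45.1, 105.0]
ee_rot: [180.0, -0.5, -5.0]
force: [-11.6, 1.0, 37.7]
gripper_width: 17.7
gripper_force: 30.0
```

>>> step_arm(linear=[[0, 0, -0.02], [0, 0, -0.025], [0, 0, -0.025]], turn=[0, 0, 0])

```text
time_s: 27.12
ee_pos: [674.6, -45.1, 105.0]
ee_rot: [180.0, -0.2, -5.0]
force: [-2.4, 0.4, 9.8]
gripper_width: 17.9
gripper_force: 30.0
```

>>> step_arm(linear=[[0, 0, 0], [0, 0, 0], [0, 0, 0], [0, 0, 0], [0, 0, 0], [0, 0, -0.05], [0, 0, -0.2], [-0.1, 0, -0.4], [-0.2, 0, -0.4], [-0.2, 0, -0.4], [-0.2, 0, -0.4]], turn=[0, 0, 0, 0, 0, 0, 0, 0, 0, 0, 0], fingers=-0.4)

```text
time_s: 28.5
ee_pos: [614.1, -39.7, 223.7]
ee_rot: [180.0, -0.1, -5.0]
force: [0.3, 0.0, -0.4]
gripper_width: 63.9
gripper_force: 0.0
```

```bash
python3 - <<'E'
from h import *
s=env.state(); g=snap('wrist','w6'); g['pose']=(s['ee_pos'],s['ee_rot']); np.save('pics/w6.npy',g,allow_pickle=True)
print(s['ee_pos'],s['force']); sd=snap('side','s6')
a=cv2.resize(g['color'][30:230,150:360],(400,381),interpolation=2); b=cv2.resize(sd['color'][130:230,190:295],(400,381),interpolation=2)
cv2.imwrite('pics/w6v.png',np.hstack([a,b]))
E
```

```text
[614.10287795 -39.73385704 223.71954316] [ 0.34126522  0.03369477 -0.4342888 ]
```

View pics/w6v.png

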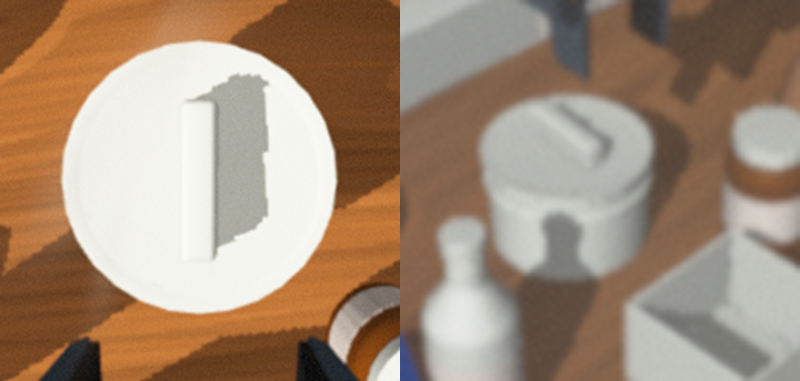

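The lid looks seated, round and concentric on the tub. To be sure of level I press the ridge near both ends with closed fingers and compare contact heights (home: tips at 114 mm, TCP 125).

```bash
python3 - <<'E'
from h import *
c=np.array([674.7,-45.1]);d=np.array([np.cos(np.radians(-5)),np.sin(np.radians(-5))])
for k in(-27,27): go([*(c+k*d),128],-5)
E
```

```text
pos [614.2 -39.8 222.7] rot [180.   0.  -5.] yheading -95.0 q6 90.3 t 28.6
linear [0.1125 0.     0.3158] turn -0.0001 dist 101.0
pos [614.2 -39.8 222.7] rot [180.   0.  -5.] yheading -95.0 q6 90.3 t 28.6
linear [ 2.925e-01 -1.000e-04  3.157e-01] turn -0.0001 dist 129.0
```

>>> step_arm(linear=[[0.112, 0, 0], [0.112, 0, 0.1], [0.112, 0, 0.2], [0.112, 0, 0.27], [0.112, 0, 0.3], [0.112, 0, 0.316], [0.112, 0, 0.316]], turn=[0, 0, 0, 0, 0, 0, 0], fingers=1)

```text
time_s: 29.48
ee_pos: [647.5, -42.7, 128.6]
ee_rot: [180.0, -0.0, -5.0]
force: [0.4, -0.1, 0.7]
gripper_width: 0.5
gripper_force: 0.0
```

>>> step_arm(linear=[[0, 0, 0.005], [0, 0, 0.01], [0, 0, 0.015], [0, 0, 0.02], [0, 0, 0.02]], turn=[0, 0, 0, 0, 0])

```text
time_s: 30.1
ee_pos: [647.3, -42.7, 125.2]
ee_rot: [180.0, -0.1, -5.0]
force: [-3.2, 0.6, 11.6]
gripper_width: 0.7
gripper_force: 5.9
```

>>> step_arm(linear=[[0, 0, 0.006], [0, 0, 0.008], [0, 0, 0.008]], turn=[0, 0, 0])

```text
time_s: 30.48
ee_pos: [647.4, -42.7, 125.2]
ee_rot: [180.0, -0.2, -5.0]
force: [-8.0, 0.9, 21.7]
gripper_width: -0.0
gripper_force: 10.9
```

>>> step_arm(linear=[[0, 0, -0.04], [0, 0, -0.06], [0.1, 0, -0.06], [0.18, 0, -0.06], [0.18, 0, -0.04], [0.18, 0, -0.02], [0.18, 0, -0.01], [0.18, 0, -0.005], [0.18, 0, 0], [0.18, 0, 0]], turn=[0, 0, 0, 0, 0, 0, 0, 0, 0, 0])

```text
time_s: 31.72
ee_pos: [699.8, -47.3, 125.2]
ee_rot: [180.0, -0.1, -5.0]
force: [-6.5, 0.4, 21.0]
gripper_width: 0.2
gripper_force: 10.6
```

Both ends stop hard at the same 125.2 mm, so the lid is home and level. Retreating and handing in.

>>> step_arm(linear=[[0, 0, -0.05], [0, 0, -0.2], [0, 0, -0.35], [0, 0, -0.35], [0, 0, -0.35], [0, 0, -0.35], [0, 0, -0.35], [0, 0, -0.35]], turn=[0, 0, 0, 0, 0, 0, 0, 0])

```text
time_s: 32.72
ee_pos: [700.7, -47.4, 224.2]
ee_rot: [180.0, 0.1, -5.0]
force: [0.4, -0.5, -0.2]
gripper_width: 0.3
gripper_force: 0.0
```

```bash
python3 - <<'E'
from h import *
a=snap('top','t9'); b=load('top0')
arc(a,42,(277,153),range(10,175,5),90,72)
d=cv2.absdiff(a['color'],b['color']).max(2)[225:325,130:290]; print((d>60).sum())
print(env.job_done())
E
```

```text
32 fixed r [662.5 -26.1] 16.51 free [695.5 -25.1  52. ]
641
the job is handed in; nothing more can be done
None
```

I handed the job in at about 33 s: the loom weight stands in the white tub, and the lid is pressed home, with both ridge ends stopping hard at the same height. My last overhead check, for lid centring and for anything else having moved, came out unusable (the arm was probably in the way), and no verdict came back.

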